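# Key the autosampler carousel, load the vials, set the probe arm

## Robot

A 6-joint arm with a two-finger parallel gripper is mounted at the origin on the work surface. World frame = base frame: x ahead of the robot, y to its left, z up, the work surface at z = 0. Lengths are in m, angles in degrees, forces in N, time in s.
With the tool pointing down it reaches from about 0.35 to 0.875 m from the base axis. Payload 4.2 kg.
Tool frame: the origin (TCP) lies midway between the tips of the shut fingers; the grasp point (between the pads) lies 19 mm behind it; z points along the fingers, y is the line along which they close (so a half turn about z gives the same grasp; the last joint's range is limited). The gripper opens to 87 mm and grips with 3 to 60 N. Pads are 19 mm wide; open, the fingers measure 117 mm over their backs; the gripper's body (75 mm by 190 mm) begins 51 mm behind the grasp point.
Start: joints at [86.895, 22.042, 0.453, 0, -68.411, -14.817], TCP at [0.192, 0.595, 0.2] pointing down, gripper open.
Joint ranges: [-179.83, 179.83], [-69.29, 118.12], [-61.27, 80.66], [-181.25, 117.63], [-171.15, -9.14], [-177.46, 177.46]. Speed limits (degrees/s): [159.86, 159.86, 180, 180, 180, 180].

## Interface

Orientations are given as [roll, pitch, yaw] about the fixed x, y, z axes, in that order (R = Rz(yaw) Ry(pitch) Rx(roll)).
In Python, from workcell import env gives the robot as it stands. The module is installed in compiled form; this text tells all that it offers. Calls block until the motion is done:
- env.goto(position, orientation): joint-space move of the TCP to a pose.
- env.move_straight(position, rotation=None, rate=0.15, force_limit=None): straight line of the TCP; rotation=None keeps the orientation; rate is the mean speed in m/s. With force_limit (N) it stops when the force on the tool has changed by that much, and returns True; else False.
- env.set_joints(angles): joint-space move.
- env.gripper_to(opening, grasp_force=None): opening from 0.0 (shut) to 1.0 (fully open); grasp_force is the grip in N (None keeps the last); returns when the fingers have stopped.
- env.dwell(seconds).
- env.inverse_kinematics(position, orientation): joint angles nearest the present ones, or None.
- env.read_state(): the state.
- env.grab_frame(name): name is "side" or "top" or "wrist"; returns a dict with "image" (420x560x3 uint8, blue, green, red), "fx", "fy", "cx", "cy" (pixels), "position" and "orientation" of the camera in the world. Camera axes: x right, y up, looking along -z (the intrinsics and any distortion apply to the point x, -y, -z); pixel columns grow to the right and rows downward; lengths in m; the calibration is good to about 2 mm. A picture is of the moment at which its call begins. There is no depth.
A pose or a line that the arm cannot do raises env.Unreachable and nothing moves.
- env.close_job(): hands the job in; it is judged then, once.
Trained networks look in a picture, given as the dict that the camera call returned (one of the last four; its "shot" number tells which), for a name from the list of things; names that differ only in an ending like _2 or _b are one class to them, and where a whole thing is asked for, a point or a joint stands for the part that bears it (a point fixed in the world has none). Each returns a list of dicts, best first, with "score" (0 to 1); they miss things now and then, are a little off and sometimes report something else, mostly with a low value. They report only what shows in the picture. A call takes as long as a camera call.
- env.search_frame(picture, thing): "xyz" ([x, y, z] in m, in world coordinates, good to about 4 mm: the middle of the surface that is visible of it).
- env.trace(picture, thing): "mask" (420x560 bool, what is visible of it).
The state is a dict: "clock": time; "joint_positions": joint angles; "qvel": joint speeds; "joint_torque": joint torques, N m; "position": TCP position; "tool_rot": TCP orientation; "force": force on the tool from outside, world axes, zero at the start; "wrist_torque": the same for the moment, N m; "opening": opening from 0.0 (shut) to 1.0 (fully open); "finger_force": force on a finger pad.
Only numpy, scipy, OpenCV 4.12 (cv2) and the standard library are available. Lean on these libraries where they do the work, as an engineer would, in place of code of your own. Each camera call takes 0.05 s, during which the arm holds its last target. There are 200 camera calls.

## Task

Get the autosampler ready for a run. First put the red-headed tapered key into the gap between hub and shaft and tap it down until it is tight, its head down on the hub; then stand every blue-capped vial from the bench fully down in a carousel cup of its own, any cups you like. Last, swing the probe arm in over the carousel until it clicks home at its end stop, and leave the jar, the beaker and the tip box where they are.

Things in the scene. Friction and masses are not known exactly. Their poses are not given: they have to be found in the camera images.
- probe_arm (a joint): Probe arm angle: 0 = folded away (starts at 0 to 0.4), grows clockwise seen from above, 2.356 rad = end stop, arm over the hub. It takes about 0.3 N at the knob and stays where left. A spring ball resists from about 0.3 rad before the stop (crest about 0.13 rad before it, 1 to 2 N at the knob); past the crest it draws the arm to the stop and holds it there: that is home.
- probe_knob (a point): Middle of the blue upright knob (16 mm diameter, 30 mm tall) on top of the white arm near its free end, 192 mm above the bench, 152 mm from the hinge axis. The arm's top is 15 mm below this point, the knob's top 15 mm above. A clear probe hangs 22 mm below the arm here.
- probe_hinge (a point): On the arm's upright hinge axis, on top of its 22 mm steel post, at the arm's underside, 165 mm above the bench. The arm is 18 mm wide, 12 mm thick; its boss 34 mm in diameter.
- sampler: Autosampler, fixed: white base 250 (x) by 325 (y) by 33 mm, grey carousel disc (256 mm diameter, top 45 mm up) with five white cups and in its middle a square aluminium hub (x -46 to 30, y -28 to 28, top 105 mm up). Origin: under the carousel's centre, at bench height; z up, x from the keyway through the shaft (within 0.3 rad of away from the robot). Arm post at x 30, y -165 mm.
- hub_slot (a point): Mouth of the keyway, the gap between hub and shaft, at the hub's top (105 mm up). The key's origin goes straight down through this point. Axes as the sampler. The gap is 25 mm wide in y; in x it runs from +4 mm (flat shaft face) to -8.8 mm (brass spring shoe, slanted like the key, top 3 mm lower); 60 mm deep, narrowing downward.
- key: Tapered steel key, 90 g, upright in its stand. Origin: centre of the tip's underside, z up to the red head. Shank 45 mm long, 22 mm wide (y); +x face flat, 4 mm from the origin; -x face slants: 8 mm thick at the tip, 15 mm under the head. It goes in tip down, its x along the sampler's x. Lowered in, it sticks with about 12 mm of shank still showing and must be driven from there.
- key_head (a point): Middle of the top of the key's red head, 65 mm above the key's origin (x -4 mm). Head 34 (x) by 24 (y) by 20 mm high: grip across y. Driving the stuck key takes a downward push that rises to about 10 to 15 N; driven home, the head's underside meets the hub's top (key origin 45 mm below hub_slot, this point 20 mm above the hub) and friction holds it.
- key_stand: Grey stand block for the key, 45 mm wide (y), 45 mm (x), 50 mm high, black at the foot, fixed. Origin on the bench under the key's tip. Its slot (18 by 25 mm) holds the key with the head's underside on the block's top, 50 mm above the bench; axes as the key's.
- vial0: Upright closed sample vial (a squat wide-mouthed pot), 52 mm tall, 44 mm in diameter, with a blue cap of 46 mm diameter (top 14 mm), 80 g. Origin: centre of its underside. Stands on the bench; three to five vials are present (the state gives None for an absent one).
- vial1: Upright closed sample vial (a squat wide-mouthed pot), 52 mm tall, 44 mm in diameter, with a blue cap of 46 mm diameter (top 14 mm), 80 g. Origin: centre of its underside. Stands on the bench; three to five vials are present (the state gives None for an absent one).
- vial2: Upright closed sample vial (a squat wide-mouthed pot), 52 mm tall, 44 mm in diameter, with a blue cap of 46 mm diameter (top 14 mm), 80 g. Origin: centre of its underside. Stands on the bench; three to five vials are present (the state gives None for an absent one).
- vial3: Upright closed sample vial (a squat wide-mouthed pot), 52 mm tall, 44 mm in diameter, with a blue cap of 46 mm diameter (top 14 mm), 80 g. Origin: centre of its underside. Stands on the bench; three to five vials are present (the state gives None for an absent one).
- vial4: Upright closed sample vial (a squat wide-mouthed pot), 52 mm tall, 44 mm in diameter, with a blue cap of 46 mm diameter (top 14 mm), 80 g. Origin: centre of its underside. Stands on the bench; three to five vials are present (the state gives None for an absent one).
- cup0 (a point): Centre of the inner floor of one of the five round carousel cups (48 mm above the bench); inner diameter 51 mm, outer 57 mm, rim 28 mm above this point. Its centre is 85 mm from the carousel's centre.
- cup1 (a point): Centre of the inner floor of one of the five round carousel cups (48 mm above the bench); inner diameter 51 mm, outer 57 mm, rim 28 mm above this point. Its centre is 85 mm from the carousel's centre.
- cup2 (a point): Centre of the inner floor of one of the five round carousel cups (48 mm above the bench); inner diameter 51 mm, outer 57 mm, rim 28 mm above this point. Its centre is 85 mm from the carousel's centre.
- cup3 (a point): Centre of the inner floor of one of the five round carousel cups (48 mm above the bench); inner diameter 51 mm, outer 57 mm, rim 28 mm above this point. Its centre is 85 mm from the carousel's centre.
- cup4 (a point): Centre of the inner floor of one of the five round carousel cups (48 mm above the bench); inner diameter 51 mm, outer 57 mm, rim 28 mm above this point. Its centre is 85 mm from the carousel's centre.
- reagent: Bystander: brown reagent jar with red lid, 64 mm diameter, 95 mm tall. Origin: centre of its underside.
- beaker: Bystander: clear plastic beaker, 68 mm diameter, 80 mm tall. Origin: centre of its underside.
- tip_box: Bystander: blue and white pipette tip box, 120 by 85 by 60 mm. Origin: centre of its underside.

How it is judged (in metres and radians):
On the way, in this order (a step that is already met when the one before it is completed fails the run):
1. the key is driven tight into the keyway, its head down on the hub (z of key in the frame of hub_slot between -0.05 and -0.042 m and horizontal distance between key and hub_slot below 0.005 m and angle between key's own z axis and vertical below 0.1 rad), for 0.2 s.
2. every vial stands in a carousel cup (((horizontal distance between vial0 and cup0 below 0.007 m and z of vial0 in the frame of cup0 below 0.005 m and angle between vial0's own z axis and vertical below 0.12 rad) or (horizontal distance between vial0 and cup1 below 0.007 m and z of vial0 in the frame of cup1 below 0.005 m and angle between vial0's own z axis and vertical below 0.12 rad) or (horizontal distance between vial0 and cup2 below 0.007 m and z of vial0 in the frame of cup2 below 0.005 m and angle between vial0's own z axis and vertical below 0.12 rad) or (horizontal distance between vial0 and cup3 below 0.007 m and z of vial0 in the frame of cup3 below 0.005 m and angle between vial0's own z axis and vertical below 0.12 rad) or (horizontal distance between vial0 and cup4 below 0.007 m and z of vial0 in the frame of cup4 below 0.005 m and angle between vial0's own z axis and vertical below 0.12 rad)) and ((horizontal distance between vial1 and cup0 below 0.007 m and z of vial1 in the frame of cup0 below 0.005 m and angle between vial1's own z axis and vertical below 0.12 rad) or (horizontal distance between vial1 and cup1 below 0.007 m and z of vial1 in the frame of cup1 below 0.005 m and angle between vial1's own z axis and vertical below 0.12 rad) or (horizontal distance between vial1 and cup2 below 0.007 m and z of vial1 in the frame of cup2 below 0.005 m and angle between vial1's own z axis and vertical below 0.12 rad) or (horizontal distance between vial1 and cup3 below 0.007 m and z of vial1 in the frame of cup3 below 0.005 m and angle between vial1's own z axis and vertical below 0.12 rad) or (horizontal distance between vial1 and cup4 below 0.007 m and z of vial1 in the frame of cup4 below 0.005 m and angle between vial1's own z axis and vertical below 0.12 rad)) and ((horizontal distance between vial2 and cup0 below 0.007 m and z of vial2 in the frame of cup0 below 0.005 m and angle between vial2's own z axis and vertical below 0.12 rad) or (horizontal distance between vial2 and cup1 below 0.007 m and z of vial2 in the frame of cup1 below 0.005 m and angle between vial2's own z axis and vertical below 0.12 rad) or (horizontal distance between vial2 and cup2 below 0.007 m and z of vial2 in the frame of cup2 below 0.005 m and angle between vial2's own z axis and vertical below 0.12 rad) or (horizontal distance between vial2 and cup3 below 0.007 m and z of vial2 in the frame of cup3 below 0.005 m and angle between vial2's own z axis and vertical below 0.12 rad) or (horizontal distance between vial2 and cup4 below 0.007 m and z of vial2 in the frame of cup4 below 0.005 m and angle between vial2's own z axis and vertical below 0.12 rad)) and ((horizontal distance between vial3 and cup0 below 0.007 m and z of vial3 in the frame of cup0 below 0.005 m and angle between vial3's own z axis and vertical below 0.12 rad) or (horizontal distance between vial3 and cup1 below 0.007 m and z of vial3 in the frame of cup1 below 0.005 m and angle between vial3's own z axis and vertical below 0.12 rad) or (horizontal distance between vial3 and cup2 below 0.007 m and z of vial3 in the frame of cup2 below 0.005 m and angle between vial3's own z axis and vertical below 0.12 rad) or (horizontal distance between vial3 and cup3 below 0.007 m and z of vial3 in the frame of cup3 below 0.005 m and angle between vial3's own z axis and vertical below 0.12 rad) or (horizontal distance between vial3 and cup4 below 0.007 m and z of vial3 in the frame of cup4 below 0.005 m and angle between vial3's own z axis and vertical below 0.12 rad)) and ((horizontal distance between vial4 and cup0 below 0.007 m and z of vial4 in the frame of cup0 below 0.005 m and angle between vial4's own z axis and vertical below 0.12 rad) or (horizontal distance between vial4 and cup1 below 0.007 m and z of vial4 in the frame of cup1 below 0.005 m and angle between vial4's own z axis and vertical below 0.12 rad) or (horizontal distance between vial4 and cup2 below 0.007 m and z of vial4 in the frame of cup2 below 0.005 m and angle between vial4's own z axis and vertical below 0.12 rad) or (horizontal distance between vial4 and cup3 below 0.007 m and z of vial4 in the frame of cup3 below 0.005 m and angle between vial4's own z axis and vertical below 0.12 rad) or (horizontal distance between vial4 and cup4 below 0.007 m and z of vial4 in the frame of cup4 below 0.005 m and angle between vial4's own z axis and vertical below 0.12 rad))), for 0.2 s.
3. the probe arm is clicked home at its end stop over the carousel (value of joint probe_arm above 2.3 rad), for 0.2 s.
At the end, for the whole second after the job is handed in: The key is upright in the keyway with its head within 3 mm of the hub's top; every vial present stands upright in a cup, its foot within 5 mm of the cup's floor; the probe arm is within 0.056 rad of its end stop (2.356); all at rest (all of step 1 and all of step 2 and value of joint probe_arm above 2.3 rad and linear speed of each of vial0, vial1, vial2, vial3, vial4, key below 0.02 m/s); the robot touches nothing.
It fails at once if the reagent is moved by more than 3 cm or tipped (distance of reagent from where it was at the start of the episode above 0.03 m or angle between reagent's own z axis and vertical above 0.4 rad).
It fails at once if the beaker is moved by more than 3 cm or tipped (distance of beaker from where it was at the start of the episode above 0.03 m or angle between beaker's own z axis and vertical above 0.4 rad).
It fails at once if the tip_box is moved by more than 3 cm or tipped (distance of tip_box from where it was at the start of the episode above 0.03 m or angle between tip_box's own z axis and vertical above 0.4 rad).
Of vial0, vial1, vial2, vial3, vial4 only 3 to 5 are there at a start; the rules pass over those that are not, and their reading is None.
At some moment in a run one of vial0, vial1, vial2, vial3, vial4 may be knocked a few centimetres aside while the robot is not near it.
It also fails if it takes over 210 s, if anything falls off the work surface, if the arm or the gripper's body presses on something with over 40 N, if the wrist force passes 120 N, or if a joint passes its speed limit or range.

## Working session

There is one attempt and no reset: what is moved stays moved. The work goes in short steps, each a Python script; the robot and the scene stay as the last script left them, time stands still between calls to the robot, and variables do not carry over. Pictures are saved under pics/ and viewed, at most 14 in all, crops included, and the job is handed in when it is done.

```bash
mkdir -p pics; cat > h.py <<'E'
import numpy as np, cv2
from workcell import env
from scipy.spatial.transform import Rotation as R
def save(p,n): cv2.imwrite(f'pics/{n}.png',p['image'])
def find(p,t,k=1,s=0.3):
    return [(np.round(d['xyz'],4).tolist(),round(d['score'],2)) for d in env.search_frame(p,t) if d['score']>s][:k]
E
python3 - <<'E'
from h import *
for c in ('top','side'):
    p=env.grab_frame(c); save(p,c+'0'); print(c,{k:np.round(v,4).tolist() if not np.isscalar(v) else v for k,v in p.items() if k!='image'})
    for t,k in (('vial0',6),('cup0',6),('key',1),('key_head',1),('key_stand',1),('sampler',1),('hub_slot',1),('probe_knob',1),('probe_hinge',1),('reagent',1),('beaker',1),('tip_box',1)): print(t,find(p,t,k))
s=env.read_state();print(s['position'],s['tool_rot'],s['clock'])
E
```

```text
top {'fx': 478.44460219221355, 'fy': 478.44460219221355, 'cx': 285.28096237208473, 'cy': 214.7187651608921, 'position': [0.3224, -0.069, 1.2846], 'orientation': [10.5585, 0.4799, -91.3442], 'shot': 1}
vial0 [([0.6238, 0.3293, 0.0517], 0.86), ([0.5166, 0.2417, 0.0585], 0.61)]
cup0 [([0.5632, -0.0768, 0.0429], 0.85)]
key [([0.4271, 0.3453, 0.0679], 0.48)]
key_head [([0.4223, 0.351, 0.0745], 0.42)]
key_stand [([0.4209, 0.3329, 0.0478], 0.52)]
sampler [([0.5661, -0.0804, 0.0435], 0.78)]
hub_slot [([0.5643, -0.0756, 0.041], 0.96)]
probe_knob [([0.5892, -0.2414, 0.1729], 0.84)]
probe_hinge [([0.5661, -0.0744, 0.0427], 0.82)]
reagent [([0.6905, -0.3328, 0.0899], 0.6)]
beaker [([0.7407, 0.2446, 0.0468], 0.7)]
tip_box [([0.3679, -0.466, 0.0563], 0.86)]
side {'fx': 435.9557438225119, 'fy': 435.9557438225119, 'cx': 282.26815774666875, 'cy': 210.78040142300262, 'position': [0.3041, -0.9127, 0.8666], 'orientation': [51.3105, -0.6875, -16.7328], 'shot': 2}
vial0 [([0.6898, -0.3562, 0.0707], 0.7), ([0.516, 0.2352, 0.0406], 0.62), ([0.6214, 0.3203, 0.0394], 0.5), ([0.5144, 0.3253, 0.0419], 0.48)]
cup0 [([0.5553, -0.1307, 0.0431], 0.95)]
key []
key_head [([0.6887, -0.3583, 0.0723], 0.47)]
key_stand [([0.4243, 0.3318, 0.0338], 0.62)]
sampler [([0.5573, -0.1279, 0.0465], 0.77)]
hub_slot [([0.5601, -0.1286, 0.0487], 0.96)]
probe_knob [([0.5752, -0.2591, 0.1764], 0.6)]
probe_hinge [([0.5563, -0.128, 0.045], 0.87)]
reagent [([0.6902, -0.3585, 0.0742], 0.67)]
beaker [([0.7318, 0.2166, 0.0516], 0.59)]
tip_box [([0.3729, -0.4798, 0.0597], 0.68)]
[0.19233058 0.59467356 0.19957956] [-1.79995332e+02 -1.62371816e-03 -1.79224059e+01] 1.3
```

View pics/top0.png

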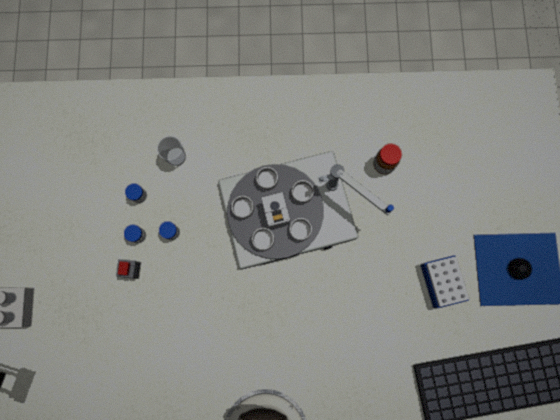

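View pics/side0.png

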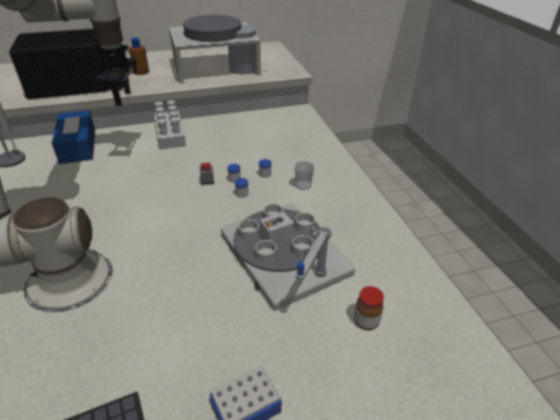

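Three vials are at pixels (134,193), (133,233) and (168,231). The red key is at (127,269), the carousel is centred at (275,211), and the probe arm is folded with its knob at (389,208). Next, closer wrist views.

```bash
cat >> h.py <<'E'
def proj(p,X):
    X=np.atleast_2d(X); c=R.from_euler('xyz',p['orientation'],degrees=True).inv().apply(X-p['position'])
    return np.c_[p['cx']+p['fx']*c[:,0]/-c[:,2], p['cy']-p['fy']*c[:,1]/-c[:,2]]
def ray(p,u,v,z):
    d=R.from_euler('xyz',p['orientation'],degrees=True).apply([(u-p['cx'])/p['fx'],-(v-p['cy'])/p['fy'],-1.])
    o=np.array(p['position']); return o+d*(z-o[2])/d[2]
def down(x,y,z,yaw): env.goto([x,y,z],[180,0,yaw])
def lin(x,y,z,yaw=None,**k): return env.move_straight([x,y,z],None if yaw is None else [180,0,yaw],**k)
def mcent(p,m,z):
    v,u=np.nonzero(m); return ray(p,u.mean(),v.mean(),z)
def dump(p,n): 
    import pickle; pickle.dump(p,open(n+'.pkl','wb')); save(p,n)
E
python3 - <<'E'
from h import *
down(0.50,0.28,0.40,0); p=env.grab_frame('wrist'); dump(p,'wv')
print(np.round(p['position'],3),np.round(p['orientation'],1))
for t,k in (('vial0',6),('key',1),('key_head',1),('key_stand',1)): print(t,find(p,t,k))
down(0.5,-0.08,0.40,0); p=env.grab_frame('wrist'); dump(p,'ws')
print(np.round(p['position'],3),np.round(p['orientation'],1))
for t,k in (('cup0',6),('hub_slot',1),('probe_knob',1),('sampler',1)): print(t,find(p,t,k))
print(env.read_state()['clock'])
E
```

```text
[0.566 0.28  0.585] [-14.3  -0.1 -89.9]
vial0 [([0.6235, 0.3405, 0.0526], 0.72), ([0.5237, 0.2504, 0.0532], 0.7), ([0.5152, 0.3398, 0.0539], 0.67)]
key [([0.4196, 0.3515, 0.0709], 0.89)]
key_head [([0.4238, 0.351, 0.0687], 0.67)]
key_stand [([0.4391, 0.3434, 0.0507], 0.55)]
[ 0.567 -0.08   0.586] [-14.2  -0.  -89.9]
cup0 [([0.5843, -0.0831, 0.0394], 0.7)]
hub_slot [([0.5832, -0.0824, 0.0431], 0.68)]
probe_knob [([0.5903, -0.238, 0.1755], 0.9)]
sampler [([0.5872, -0.08, 0.0428], 0.88)]
4.9083
```

View pics/wv.png

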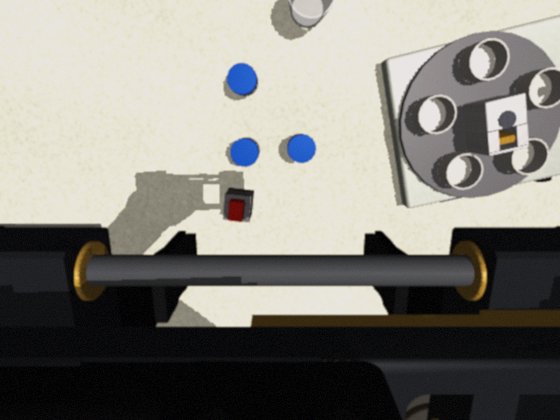

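View pics/ws.png

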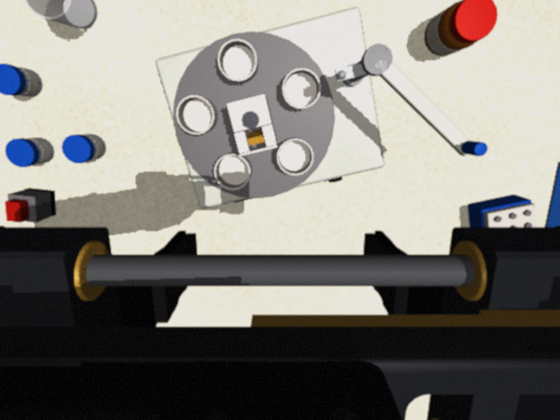

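Wrist view 1 shows the vials at (242,79), (244,152) and (301,148), with the key head at (236,208). View 2 shows the hub top at about (250,125), the brass shoe at (254,138), and cup rims at (237,61), (301,90), (294,155), (232,170) and (195,115). I'll fit the sampler pose and take a closer look.

```bash
cat >> h.py <<'E'
def S(s,pts):  # sampler frame -> world
    pts=np.atleast_2d(pts); c,n=np.cos(s[2]),np.sin(s[2])
    return np.c_[s[0]+c*pts[:,0]-n*pts[:,1], s[1]+n*pts[:,0]+c*pts[:,1], pts[:,2]]
def overlay(p,s,ca,crop,k,name,sx=-4):
    im=p['image'].copy(); u0,v0,u1,v1=crop; im=cv2.resize(im[v0:v1,u0:u1],None,fx=k,fy=k,interpolation=cv2.INTER_CUBIC)
    def pl(pts,col):
        q=((proj(p,S(s,pts))-[u0,v0]+.5)*k-.5).astype(np.int32); cv2.polylines(im,[q],True,col,1)
    rect=lambda a,b,c,d,z:[[a,c,z],[b,c,z],[b,d,z],[a,d,z]]
    t=np.linspace(0,2*np.pi,60); circ=lambda x,y,r,z:np.c_[x+r*np.cos(t),y+r*np.sin(t),0*t+z]
    pl(rect(-.046,.030,-.028,.028,.105),(0,255,0)); pl(circ(0,0,.128,.045),(0,255,255))
    for i in range(5): a=ca+i*2*np.pi/5; pl(circ(.085*np.cos(a),.085*np.sin(a),.0255,.076),(255,0,255))
    cv2.imwrite(f'pics/{name}.png',im)
E
python3 - <<'E'
from h import *; import pickle
from scipy.optimize import least_squares as LS
p=pickle.load(open('ws.pkl','rb'))
base=[(157,60),(358,8),(384,163),(200,208)]; cups=[(237,61),(301,90),(294,155),(232,170),(195,115)]; hub=[(226,106),(268,95),(276,150),(236,156)]
cw=np.array([ray(p,*c,.076) for c in cups]); print(cw.round(4).tolist(), [np.hypot(*(c-cw.mean(0))[:2]).round(4) for c in cw])
hw=np.array([ray(p,*c,.105) for c in hub]); print(hw.round(4).tolist()); bw=np.array([ray(p,*c,.033) for c in base]);print(bw.round(4).tolist())
def f(q):
    a=q[3]-np.arange(5)*2*np.pi/5
    P=S(q,np.c_[.085*np.cos(a),.085*np.sin(a),0*a+.076]); H=S(q,[[.03,.028,.105],[.03,-.028,.105],[-.046,-.028,.105],[-.046,.028,.105]])
    return np.r_[(proj(p,P)-cups).ravel(),(proj(p,H)-hub).ravel()]
r=LS(f,[.58,-.08,.23,.3]); print(r.x,r.fun.round(1))
down(r.x[0]-.085,r.x[1],.27,0); p=env.grab_frame('wrist'); dump(p,'ws2'); overlay(p,r.x,r.x[3],(80,0,480,230),2,'ov1')
E
```

```text
[[0.647, -0.0184, 0.076], [0.6077, -0.1107, 0.076], [0.5132, -0.1015, 0.076], [0.49, -0.0059, 0.076], [0.5722, 0.0463, 0.076]] [np.float64(0.0833), np.float64(0.0837), np.float64(0.0826), np.float64(0.0826), np.float64(0.0846)]
[[0.584, -0.0048, 0.105], [0.5987, -0.0634, 0.105], [0.5233, -0.0743, 0.105], [0.5147, -0.0165, 0.105]]
[[0.655, 0.1108, 0.033], [0.7278, -0.1967, 0.033], [0.4955, -0.2538, 0.033], [0.4174, 0.0579, 0.033]]
[ 0.56446766 -0.0382207   0.17244396  0.05939759] [ 0.2 -0.2  0.1 -0.7  0.7  2.7 -0.2  2.5 -0.1  0.5  0.4 -3.9 -2.  -0.1
 -0.4 -0.4  1.4  0.2]
```

View pics/ov1.png

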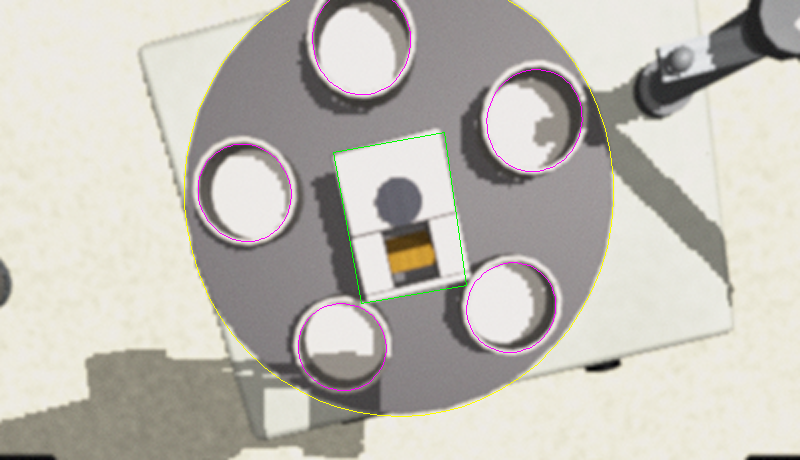

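The overlay fits to within about 3 mm. I'll refine it on this closer picture (hub corners (333,154), (441,129), (467,281), (365,302)) and locate the key and vials.

```bash
python3 - <<'E'
from h import *; import pickle
from scipy.optimize import least_squares as LS
p=pickle.load(open('ws2.pkl','rb'))
cv=lambda L:np.array(L)/2+[80,0]
cups=cv([(362,39),(534,117),(512,304),(342,343),(245,190)]); hub=cv([(333,154),(441,129),(467,281),(365,302)])
bl=[ray(p,*q,.033) for q in cv([(258,440),(733,330),(141,47)])]
print('base yaw',[np.arctan2(*(bl[0]-bl[1])[[1,0]])-np.pi/2, np.arctan2(*(bl[2]-bl[0])[[1,0]])])
def f(q):
    a=q[3]-np.arange(5)*2*np.pi/5
    P=S(q,np.c_[.085*np.cos(a),.085*np.sin(a),0*a+.076]); H=S(q,[[.03,.028,.105],[.03,-.028,.105],[-.046,-.028,.105],[-.046,.028,.105]])
    return np.r_[(proj(p,P)-cups).ravel(),(proj(p,H)-hub).ravel()]
r=LS(f,[.565,-.04,.2,.05]); s=r.x;print(s,r.fun.round(1))
np.save('samp.npy',s); overlay(p,s,s[3],(180,40,380,190),4,'ov2')
# hinge check
print('hinge',S(s,[.03,-.165,.165]).round(3), 'near cross-check', proj(p,S(s,[.03,-.165,.177])))
p=pickle.load(open('wv.pkl','rb')); hsv=cv2.cvtColor(p['image'],cv2.COLOR_BGR2HSV)
blue=cv2.inRange(hsv,(105,150,80),(130,255,255)); 
n,l,st,c=cv2.connectedComponentsWithStats(blue)
for i in range(1,n):
    if st[i,4]>200: print('vial',st[i],ray(p,*c[i],.050).round(4))
E
```

```text
base yaw [np.float64(0.23540496628751617), np.float64(0.23030047785582522)]
[ 0.56569301 -0.03841413  0.20278509  0.03043764] [-0.4 -0.2  0.2  0.7 -0.3  0.7  0.2  1.2 -0.2  0.5 -0.5 -1.2  0.5 -0.6
  0.9 -0.5 -0.3 -0.2]
hinge [[ 0.628 -0.194  0.165]] near cross-check [[483.39753674   9.89585306]]
vial [227  64  30  31 704] [0.6246 0.3378 0.05  ]
vial [288 135  27  27 588] [0.5207 0.2461 0.05  ]
vial [231 139  28  27 596] [0.5144 0.337  0.05  ]
```

View pics/ov2.png

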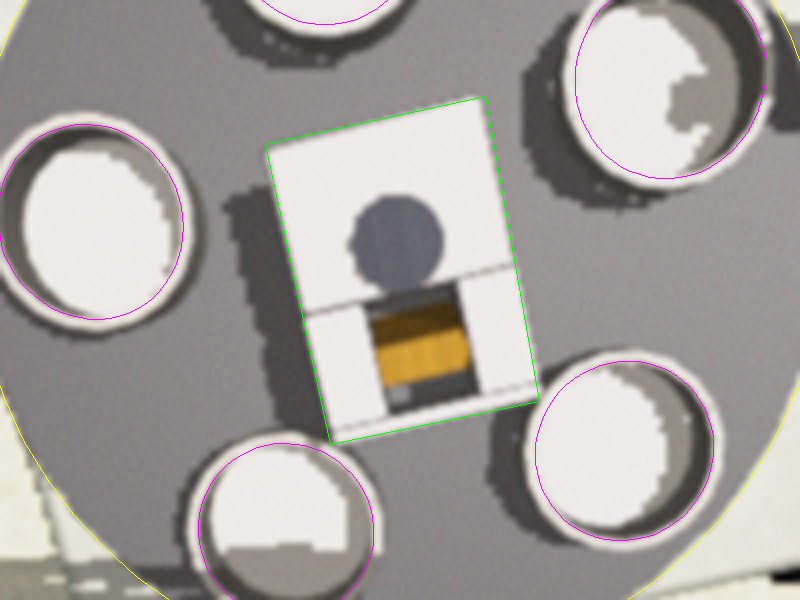

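The fit is now sub-pixel. Next I'll work out the slot centre from the gap edges and take a close picture of the key.

```bash
python3 - <<'E'
from h import *; import pickle
p=pickle.load(open('ws2.pkl','rb')); s=np.load('samp.npy'); 
inv=lambda P:R.from_euler('z',-s[2]).apply(P-np.array([s[0],s[1],0]))
cv=lambda q:np.array(q)/4+[180,40]
for n,q,z in (('face',(409,289),.105),('faceL',(305,313),.105),('faceR',(513,265),.105),('shoe',(420,338),.102),('wallLt',(366,303),.105),('wallLb',(389,413),.105),('wallRt',(457,280),.105),('wallRb',(480,393),.105)): print(n,(inv(ray(p,*cv(q),z))*1e3).round(1))
down(.335,.35,.24,0); p=env.grab_frame('wrist'); dump(p,'wk'); save(p,'wk')
im=cv2.resize(p['image'][0:230,180:420],None,fx=2.5,fy=2.5,interpolation=cv2.INTER_CUBIC); cv2.imwrite('pics/wk2.png',im)
hsv=cv2.cvtColor(p['image'],cv2.COLOR_BGR2HSV); red=cv2.inRange(hsv,(0,150,60),(8,255,255))|cv2.inRange(hsv,(170,150,60),(180,255,255))
v,u=np.nonzero(red); print(u.min(),u.max(),v.min(),v.max(),len(u)); print(cv2.minAreaRect(np.c_[u,v].astype(np.float32)), ray(p,u.mean(),v.mean(),.07))
E
```

```text
face [-11.7  -0.6 105. ]
faceL [-12.2  26.9 105. ]
faceR [-11.3 -27.8 105. ]
shoe [-24.4  -1.  102. ]
wallLt [-12.9  11.  105. ]
wallLb [-41.5  10.8 105. ]
wallRt [-12.  -13.1 105. ]
wallRb [-41.2 -13.6 105. ]
265 289 82 117 767
((276.8780212402344, 99.59756469726562), (22.859329223632812, 33.90248107910156), 6.34019136428833) [0.42136225 0.35196201 0.07      ]
```

View pics/wk2.png

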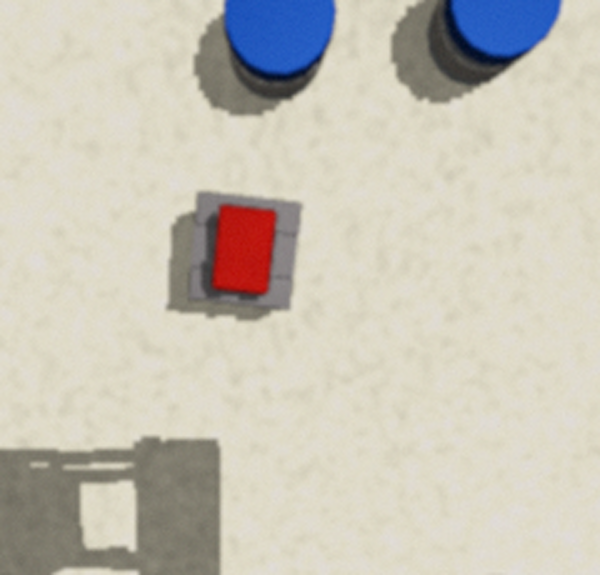

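The gap is 12.7 mm wide, as it should be, so hub_slot is at sampler (-15.8, -0.9) with yaw of about 0.219. The key head centre is at (0.4214, 0.352) with yaw about -0.10 or flipped by π; its stand edges agree. I'll grip it and check the taper direction in the side camera.

```bash
python3 - <<'E'
from h import *
y=np.degrees(-.10)
down(.4214,.352,.15,y); lin(.4214,.352,.0535,y,rate=.08,force_limit=10)
print(env.read_state()['position']); env.gripper_to(0,40); st=env.read_state(); print(st['opening']*87,st['finger_force'],st['joint_positions'])
lin(.4214,.352,.25); 
down(.42,-.40,.45,0); p=env.grab_frame('side'); dump(p,'sk'); 
u,v=proj(p,[.42,-.40,.42])[0].astype(int); print(u,v, env.read_state()['opening']*87)
im=cv2.resize(p['image'][v-50:v+50,u-60:u+60],None,fx=5,fy=5,interpolation=cv2.INTER_CUBIC); cv2.imwrite('pics/sk2.png',im)
E
```

```text
[0.42170811 0.35237313 0.05406107]
0.5973290992736697 0.0 [ 5.67938355e+01  2.34401706e+01 -2.11105326e+01  1.30234965e-03
 -4.54500597e+01  2.74789546e+01]
255 223 0.6003339589163093
```

View pics/sk2.png

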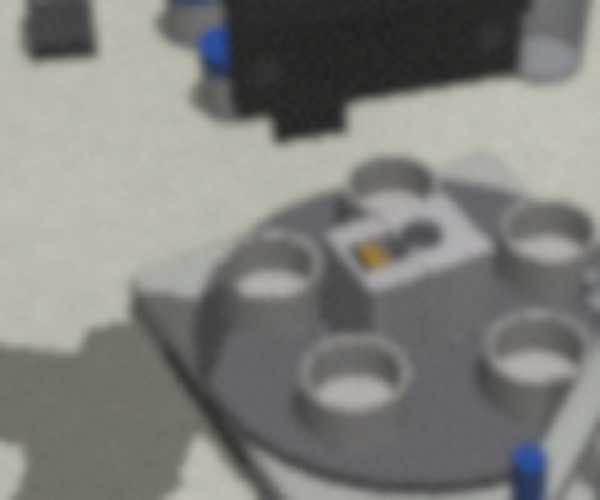

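The gripper closed empty, and in this crop the stand (60,40) shows no red head. Checking where the key is.

```bash
python3 - <<'E'
from h import *
down(.335,.35,.24,0); env.gripper_to(1); p=env.grab_frame('wrist'); dump(p,'wk3')
hsv=cv2.cvtColor(p['image'],cv2.COLOR_BGR2HSV); red=cv2.inRange(hsv,(0,150,60),(8,255,255))|cv2.inRange(hsv,(170,150,60),(180,255,255))
v,u=np.nonzero(red); print(u.min(),u.max(),v.min(),v.max(),len(u)); print(cv2.minAreaRect(np.c_[u,v].astype(np.float32)), ray(p,u.mean(),v.mean(),.07))
p=env.grab_frame('side');d=env.trace(p,'key'); print([(x['score'],x['mask'].sum()) for x in d])
E
```

```text
265 290 81 116 769
((277.28662109375, 98.92073059082031), (22.859329223632812, 34.01291275024414), 6.34019136428833) [0.42132528 0.3519907  0.07      ]
[(0.62, np.int64(78))]
```

View pics/wk3.png

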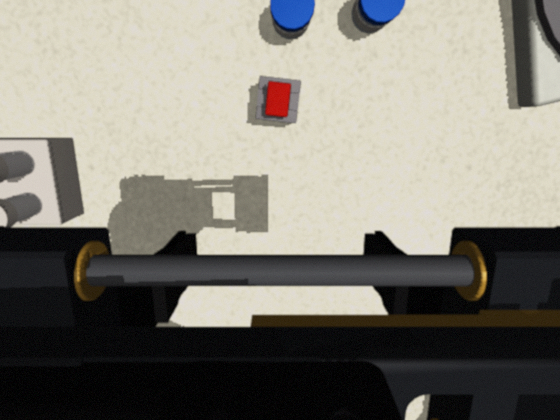

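The key is undisturbed, with its head at (277,99). To test the TCP geometry, I'll touch the head top with shut fingers, then close in steps.

```bash
python3 - <<'E'
from h import *
y=np.degrees(-.10)
print(env.read_state()['clock'])
env.gripper_to(0); down(.4214,.352,.12,y); c=lin(.4214,.352,.060,y,rate=.03,force_limit=3); st=env.read_state(); print(c,st['position'],st['force'],st['opening'])
lin(.4214,.352,.12); env.gripper_to(1); st=env.read_state();print('open',st['opening'])
c=lin(.4214,.352,.0535,rate=.06,force_limit=10); print(c, env.read_state()['position'])
for o in (.6,.4,.3,.25,.2):
    env.gripper_to(o,20); st=env.read_state(); print(o,st['opening'],st['finger_force'],st['force'].round(2))
p=env.grab_frame('side'); dump(p,'sg'); p=env.grab_frame('wrist'); dump(p,'wg')
print(env.read_state()['clock'])
E
```

```text
19.275
False [0.42144811 0.35210295 0.060165  ] [ 0.48428216 -0.68309852  0.05052114] 0.002262966925940188
open 1.0005419819465236
False [0.42163238 0.35229144 0.05392958]
0.6 0.6001216113475952 0.0 [-0.11  0.43  0.47]
0.4 0.40049512721579794 0.0 [-0.56 -0.05  0.52]
0.3 0.29644205603968055 0.0 [-0.09 -0.03 -0.14]
0.25 0.24737529244804352 0.0 [-0.13 -0.52 -1.44]
0.2 0.20408136509747737 0.0 [ 0.11  0.11 -0.81]
29.8333
```

```bash
python3 - <<'E'
import pickle,cv2,numpy as np
from h import proj
a=pickle.load(open('sg.pkl','rb'));b=pickle.load(open('wg.pkl','rb'))
u,v=proj(a,[.4214,.352,.07])[0].astype(int);print(u,v, proj(b,[.4214,.352,.07]))
cv2.circle(a['image'],(u,v),1,(0,255,0),-1)
A=cv2.resize(a['image'][v-60:v+40,u-50:u+50],(420,420),interpolation=cv2.INTER_CUBIC)
cv2.imwrite('pics/g.png',np.hstack([A,b['image'][:,90:470]]))
E
```

```text
204 163 [[278.91267881 244.62770543]]
```

View pics/g.png

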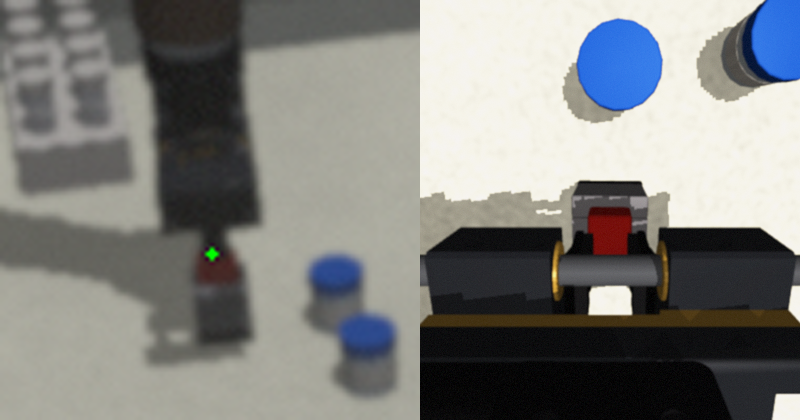

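```bash
python3 - <<'E'
import pickle
from h import *
for n in ('wv','wk','wk3','wg'):
    p=pickle.load(open(n+'.pkl','rb')); hsv=cv2.cvtColor(p['image'],cv2.COLOR_BGR2HSV)
    for nm,m,z in (('red',cv2.inRange(hsv,(0,150,60),(8,255,255))|cv2.inRange(hsv,(170,150,60),(180,255,255)),.07),('blue',cv2.inRange(hsv,(105,150,80),(130,255,255)),.052)):
        k,l,st,c=cv2.connectedComponentsWithStats(m)
        for i in range(1,k):
            if st[i,4]>150: x,y,w,h,a=st[i]; print(n,nm,st[i],ray(p,*c[i],z).round(4),'far edge',ray(p,x+w/2,y,z)[0].round(4),'near',ray(p,x+w/2,y+h,z)[0].round(4))
    print(p['position'],p['orientation'])
print(env.read_state()['joint_positions'],env.read_state()['tool_rot'])
E
```

```text
wv red [228 200  16  21 286] [0.4228 0.351  0.07  ] far edge 0.4398 near 0.4046
wv blue [227  64  30  31 704] [0.6244 0.3376 0.052 ] far edge 0.6454 near 0.6011
wv blue [288 135  27  27 588] [0.5209 0.2462 0.052 ] far edge 0.541 near 0.4984
wv blue [231 139  28  27 596] [0.5146 0.3368 0.052 ] far edge 0.5347 near 0.4919
[0.56620632 0.28041091 0.58538195] [-1.42826152e+01 -7.13130277e-02 -8.99356623e+01]
wk red [265  82  25  36 767] [0.4214 0.352  0.07  ] far edge 0.4384 near 0.403
wk blue [ 270    0   44   30 1086] [0.5068 0.3373 0.052 ] far edge 0.5183 near 0.4907
wk blue [360   0  44  23 777] [0.5099 0.2463 0.052 ] far edge 0.5182 near 0.4972
[0.40191289 0.34907232 0.42652311] [-1.41985191e+01 -1.86310831e-02 -9.00490990e+01]
wk3 red [265  81  26  36 769] [0.4213 0.352  0.07  ] far edge 0.4387 near 0.4033
wk3 blue [ 271    0   43   29 1052] [0.5064 0.3373 0.052 ] far edge 0.5176 near 0.491
wk3 blue [361   0  43  23 746] [0.5095 0.2463 0.052 ] far edge 0.5176 near 0.4966
[0.40139891 0.34962184 0.42621956] [-1.42167163e+01 -3.55720797e-02 -8.99874397e+01]
wg red [ 258  207   44   48 1725] [0.4292 0.3509 0.07  ] far edge 0.4425 near 0.4153
wg blue [ 421    0   88   81 5850] [0.5192 0.2461 0.052 ] far edge 0.5362 near 0.4972
wg blue [ 247   19   85   91 5976] [0.5148 0.3372 0.052 ] far edge 0.5363 near 0.4916
[0.48746541 0.34497859 0.23971962] [-1.42129666e+01 -3.93277906e-02 -9.57168669e+01]
[ 5.67936181e+01  2.34414062e+01 -2.11119585e+01  1.35440492e-03
 -4.54504516e+01  2.74799820e+01] [ 1.79996169e+02  9.04735058e-04 -5.72544970e+00]
```

```bash
python3 - <<'E'
import pickle
from h import *
for n in ('wk','wg'):
    p=pickle.load(open(n+'.pkl','rb')); print(n,p['fx'],p['cx'],p['cy'])
    for z in (.07,.05): print(z,proj(p,[[.4385,.364,z],[.4385,.340,z],[.404,.364,z],[.404,.340,z]]).round(0).tolist())
p=pickle.load(open('sg.pkl','rb')); hsv=cv2.cvtColor(p['image'],cv2.COLOR_BGR2HSV)
m=cv2.inRange(hsv,(0,90,30),(10,255,255))|cv2.inRange(hsv,(165,90,30),(180,255,255)); m[:, :150]=0;m[:,260:]=0;m[:130]=0;m[220:]=0
v,u=np.nonzero(m);print('side red',u.mean(),v.mean(),u.min(),u.max(),v.min(),v.max()); print(proj(p,[[.4214,.352,.07],[.4214,.34,.05],[.4214,.352,0],[.4214,.33,0]]).round(1).tolist())
hb=cv2.inRange(hsv,(105,120,60),(130,255,255)); k,l,st,c=cv2.connectedComponentsWithStats(hb)
for i in range(1,k):
    if 30<st[i,4]<400: print('blue',st[i],c[i])
print(proj(p,[[.6246,.3378,.05],[.5207,.2461,.05],[.5144,.337,.05]]).round(1).tolist())
lin(.4214,.352,.12); env.gripper_to(0); c=lin(.4214,.352,.042,rate=.03,force_limit=3); st=env.read_state(); print(c,st['position'],st['force'])
lin(.4214,.352,.14); print(st['clock'])
E
```

```text
wk 331.626968165073 279.87000903653416 202.9405549157899
0.07 [[265.0, 82.0], [289.0, 82.0], [265.0, 117.0], [288.0, 117.0]]
0.05 [[266.0, 84.0], [288.0, 84.0], [266.0, 117.0], [288.0, 117.0]]
wg 331.626968165073 279.87000903653416 202.9405549157899
0.07 [[253.0, 217.0], [298.0, 212.0], [261.0, 276.0], [303.0, 272.0]]
0.05 [[256.0, 207.0], [296.0, 203.0], [262.0, 261.0], [301.0, 257.0]]
side red 205.30232558139534 166.7906976744186 201 209 164 169
[[204.6, 163.6], [205.8, 170.5], [206.6, 180.7], [207.7, 184.3]]
blue [260 160  10   7  60] [264.75 163.1 ]
blue [228 165  11   7  67] [233.41791045 168.        ]
blue [235 178  12   9  84] [240.70238095 182.23809524]
blue [298 262   5  12  46] [300.15217391 267.15217391]
blue [211 397  11  23  48] [215.97916667 408.83333333]
blue [245 401  36  19 272] [265.79779412 412.19117647]
[[264.2, 162.1], [240.6, 181.2], [233.1, 166.9]]
True [0.421415   0.35201052 0.04744916] [-0.66821558 -0.7735343   4.1486978 ]
33.2
```

The TCP reading at head contact was 22 mm too low. I'll touch the bare bench to calibrate the tool height, and test the sampler fit with a free camera height.

```bash
python3 - <<'E'
import pickle
from h import *
from scipy.optimize import least_squares as LS
p=pickle.load(open('ws2.pkl','rb')); cv=lambda L:np.array(L)/2+[80,0]
cups=cv([(362,39),(534,117),(512,304),(342,343),(245,190)]); hub=cv([(333,154),(441,129),(467,281),(365,302)])
def f(q):
    a=q[3]-np.arange(5)*2*np.pi/5; dz=[0,0,q[4]]
    P=S(q,np.c_[.085*np.cos(a),.085*np.sin(a),0*a+.076])+dz; H=S(q,[[.03,.028,.105],[.03,-.028,.105],[-.046,-.028,.105],[-.046,.028,.105]])+dz
    return np.r_[(proj(p,P)-cups).ravel(),(proj(p,H)-hub).ravel()]
print(LS(f,[.565,-.04,.2,.05,0]).x)
down(.40,.15,.10,0); c=lin(.40,.15,-.03,rate=.04,force_limit=3); st=env.read_state(); print(c,st['position'],st['force'],st['clock'])
p=env.grab_frame('side'); u,v=proj(p,st['position'])[0]; print(u,v); u,v=int(u),int(v); cv2.circle(p['image'],(u,v),0,(0,255,0),-1)
cv2.imwrite('pics/touch.png',cv2.resize(p['image'][v-50:v+30,u-50:u+50],None,fx=5,fy=5,interpolation=cv2.INTER_NEAREST))
lin(.40,.15,.15)
E
```

```text
[ 0.56582041 -0.03841767  0.2027465   0.03047685 -0.00200725]
True [ 0.40004123  0.15003739 -0.02258212] [-0.39043858  0.36688935  5.06664254] 37.5167
210.74296119943938 223.0458797287767
```

View pics/touch.png

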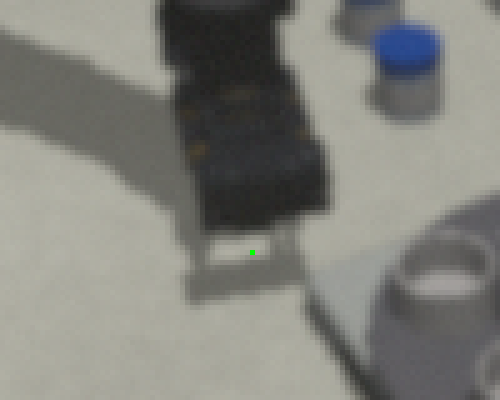

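The fingers' real tips are 22.5 mm above the reported TCP: bench contact at -0.0226 and head contact at 0.0475 agree, and the cameras are good to 2 mm. I'll apply that tool offset and grip.

```bash
cat >> h.py <<'E'
DZ=.0225
def dn(x,y,z,yaw): down(x,y,z-DZ,yaw)      # z = real fingertip height
def ln(x,y,z,yaw=None,**k): return lin(x,y,z-DZ,yaw,**k)
E
python3 - <<'E'
from h import *
y=np.degrees(-.10); env.gripper_to(1)
dn(.4214,.352,.14,y); c=ln(.4214,.352,.0535,y,rate=.06,force_limit=8)
print(c,env.read_state()['position']); env.gripper_to(0,40); st=env.read_state(); print(st['opening']*87,st['finger_force'],st['force'],st['wrist_torque'])
ln(.4214,.352,.20); print(env.read_state()['opening']*87,env.read_state()['force'])
p=env.grab_frame('wrist'); dump(p,'wh0')
dn(.42,-.40,.42,0); p=env.grab_frame('side'); dump(p,'sk'); 
u,v=proj(p,[.42,-.40,.39])[0].astype(int); print(u,v, env.read_state()['opening']*87,env.read_state()['clock'])
im=cv2.resize(p['image'][v-40:v+50,u-50:u+50],None,fx=5,fy=5,interpolation=cv2.INTER_CUBIC)
p=env.grab_frame('wrist'); dump(p,'wh'); cv2.imwrite('pics/sk3.png',np.hstack([im,cv2.resize(p['image'][180:330,200:360],(300,450))]))
E
```

```text
False [0.42161741 0.35226555 0.03142167]
23.241966168385932 39.99985098838806 [-0.18795736 -0.22697142  0.76021665] [-0.00258774  0.0062205   0.02867333]
23.879211751882647 [-0.41570381  0.02222452 -1.39816372]
256 237 23.790089166478175 47.85
```

View pics/sk3.png

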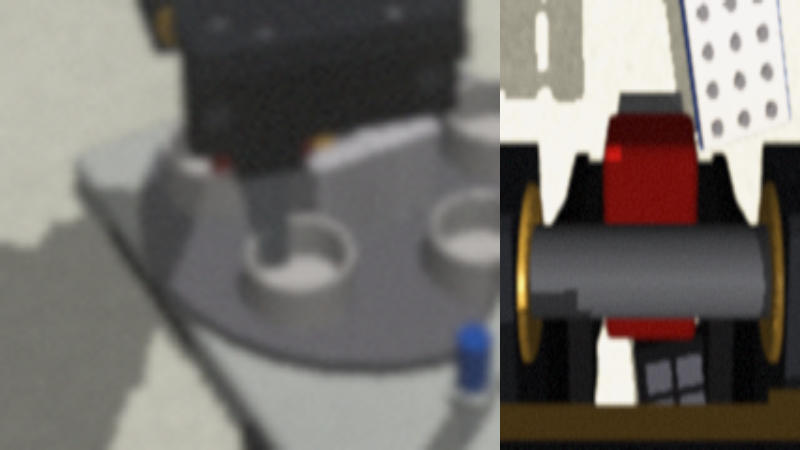

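The key is held at a 23.9 mm opening. In the side view the shank runs from (240–315,180) down to (258–290,262). I'll compare it with the projected model for both yaw hypotheses.

```bash
python3 - <<'E'
import pickle
from h import *
p=pickle.load(open('sk.pkl','rb'))
# head top: real fingertip 3.5mm above head underside at grip: tip z .42 -> underside z=.4165
zb=.4165
for sgn in (1,-1):
  o=np.array([.42+sgn*.004,-.40,zb-.045]) # origin
  for nm,pts in (('tip',[(-4,0),(4,0)]),('mid',[(-7.5,22.5),(4,22.5)]),('top',[(-11,45),(4,45)])):
    q=[]
    for x,z in pts:
      for yy in (-11,11): q.append(o+np.array([sgn*x,sgn*yy,z])*1e-3)
    u=proj(p,np.array(q)); u=(u-[256-50,237-40])*5; print(sgn,nm,'u',u[:,0].min().round(),u[:,0].max().round(),'v',u[:,1].min().round(),u[:,1].max().round())
E
```

```text
1 tip u 244.0 284.0 v 219.0 268.0
1 mid u 232.0 283.0 v 169.0 219.0
1 top u 219.0 282.0 v 116.0 168.0
-1 tip u 221.0 260.0 v 224.0 273.0
-1 mid u 218.0 269.0 v 171.0 222.0
-1 top u 216.0 279.0 v 117.0 169.0
```

The background is too cluttered to decide. I'll look again against plain bench, square-on, and measure the edges numerically.

```bash
python3 - <<'E'
from h import *
X=np.array([.62,-.30]); dn(*X,.45,-27); p=env.grab_frame('side'); dump(p,'sk4')
zb=.4465; Rz=R.from_euler('z',-27,degrees=True)
for sgn in (1,-1):
  for z in (0,22,45):
    x=np.array([(-4-7*z/45),4])+4
    q=np.array([[sgn*a,sgn*b,0] for a in x for b in (-11,11)])*1e-3
    u=proj(p,Rz.apply(q)+[*X,zb-.045+z*1e-3]); print(sgn,z,u[:,0].min().round(1),u[:,0].max().round(1),'v',u[:,1].min().round(1),u[:,1].max().round(1))
g=cv2.cvtColor(p['image'],cv2.COLOR_BGR2GRAY); u,v=proj(p,[*X,.42])[0].astype(int)
print(u,v); 
for r in range(v-14,v+26,2): print(r,g[r,u-16:u+17])
E
```

```text
1 0 345.9 350.9 v 176.0 183.0
1 22 345.3 352.2 v 166.0 173.1
1 45 344.6 353.6 v 155.2 162.4
-1 0 341.6 346.7 v 175.5 182.5
-1 22 342.7 349.7 v 165.8 172.8
-1 45 344.0 353.0 v 155.2 162.4
347 170
156 [177 177 177 177 177 175 175 171 159 128  86  54  48  40  38  37  41  38
  41  38  40  39  36  39  38  40  45  63  92 118 134 143 144]
158 [176 177 177 176 177 175 174 169 154 118  79  50  47  45  40  40  41  43
  39  40  39  41  36  40  40  44  53  71 102 134 144 148 148]
160 [175 174 174 174 175 174 174 169 153 119  83  61  48  44  39  38  43  41
  40  42  39  40  38  42  43  47  53  73 105 132 144 145 146]
162 [174 172 175 174 172 174 174 172 166 155 143 129 111  92  76  58  47  48
  43  43  42  44  47  55  65  74  75  90 115 134 140 143 142]
164 [173 173 172 173 171 173 171 172 173 171 174 172 167 158 133  96  68  63
  63  63  62  77 105 131 145 148 146 137 136 136 139 139 141]
166 [172 173 173 173 172 173 173 171 175 172 176 175 174 167 146 106  75  69
  69  71  76  96 130 161 171 174 171 167 158 145 140 138 137]
168 [175 173 173 172 172 172 174 172 176 177 176 174 173 167 146 107  7
[... 1174 characters left out ...]
 173]
186 [178 176 176 176 176 176 176 174 173 174 174 176 177 177 177 177 175 174
 176 176 175 177 177 178 176 177 176 174 174 175 176 174 174]
188 [179 179 179 177 178 176 176 176 177 178 177 176 177 178 176 176 177 176
 176 178 177 177 175 176 178 177 177 178 175 177 175 175 173]
190 [177 178 177 179 178 176 176 177 177 177 178 178 178 178 176 177 176 176
 178 178 179 175 175 174 175 177 177 178 177 178 176 176 174]
192 [173 173 173 175 174 174 176 176 175 173 176 175 175 174 175 175 175 175
 176 177 178 175 177 174 175 173 173 173 175 174 174 173 175]
194 [174 174 174 175 176 175 175 176 175 174 173 174 173 175 173 173 175 175
 174 176 175 175 175 174 173 174 174 175 174 175 174 175 175]
```

The measured edges (left 345.6→346.5, right 352.7→350.7) match the first hypothesis: yaw -0.10, origin where expected. Inserting now.

```bash
python3 - <<'E'
from h import *
s=np.load('samp.npy'); slot=S(s,[-.0158,-.0009,.105])[0]; psi=.219; ex=np.array([np.cos(psi),np.sin(psi)]); 
t=slot[:2]-.0047*ex; print(slot,t); np.save('slot.npy',np.r_[slot,t]); Y=np.degrees(psi)
dn(*t,.20,Y); print(env.read_state()['joint_positions'].round(1))
c=ln(*t,.1085+.03,Y,rate=.05,force_limit=5); st=env.read_state(); print('A',c,st['position'],st['position'][2]+DZ,st['force'])
if not c:
    c=ln(*t,.110,rate=.03,force_limit=8); st=env.read_state(); print('B',c,st['position'],st['position'][2]+DZ,st['force'],st['wrist_torque'])
p=env.grab_frame('wrist'); dump(p,'wi'); print(st['clock'])
E
```

```text
[ 0.55039802 -0.04247778  0.105     ] [ 0.54581028 -0.04349887]
[ 12.3  15.5 -12.3   0.  -62.   90.1]
A False [ 0.54610238 -0.04347727  0.1163902 ] 0.13889020143588524 [-0.00554132 -0.03552807 -1.15054754]
B True [ 0.54667783 -0.04368036  0.09195671] 0.1144567071742959 [ 0.04366326 -0.34531112  1.5380463 ] [-0.10289095 -0.2412087   0.10011859]
52.375
```

It entered cleanly and is now 6 mm from home. Driving on, then tapping with shut fingers.

```bash
python3 - <<'E'
from h import *
a=np.load('slot.npy'); slot,t=a[:3],a[3:]
c=ln(*t,.1075,rate=.02,force_limit=22); st=env.read_state(); print('C',c,st['position'],st['position'][2]+DZ,st['force'])
env.gripper_to(.6); ln(*t,.16); env.gripper_to(0)
for k in range(2):
    c=ln(*t,.118,rate=.03,force_limit=28); st=env.read_state(); print('tap',c,st['position'][2]+DZ,st['force']); ln(*t,.15)
ln(*t,.25); dn(slot[0]-.085,slot[1],.30,0); p=env.grab_frame('wrist'); dump(p,'wkey')
hsv=cv2.cvtColor(p['image'],cv2.COLOR_BGR2HSV); m=cv2.inRange(hsv,(0,150,60),(8,255,255))|cv2.inRange(hsv,(172,150,60),(180,255,255))
k,l,sts,c=cv2.connectedComponentsWithStats(m); i=1+np.argmax(sts[1:,4]); print(sts[i],ray(p,*c[i],.125)); print('expected',slot[:2]-.004*np.array([np.cos(.219),np.sin(.219)]),env.read_state()['clock'])
E
```

```text
C False [ 0.54680309 -0.04368715  0.08729255] 0.10979254946204875 [-2.2594115  -0.8118362  11.51221569]
tap True 0.1250155610677412 [-1.50426     0.88457311  4.34586856]
tap True 0.12497763322665187 [-1.25080245  0.62230678  4.02357026]
[267  83  29  39 834] [ 0.54685186 -0.04389871  0.125     ]
expected [ 0.54649356 -0.04334679] 59.3083
```

The key is home: its head top is at 0.125 and within 0.6 mm of the expected position. Now the vials.

```bash
cat >> h.py <<'E'
def blobs(p,z=.050,area=150):
    hsv=cv2.cvtColor(p['image'],cv2.COLOR_BGR2HSV); k,l,st,c=cv2.connectedComponentsWithStats(cv2.inRange(hsv,(105,150,80),(130,255,255)))
    return [ray(p,*c[i],z) for i in range(1,k) if st[i,4]>area]
def cup(k):
    s=np.load('samp.npy'); a=s[3]+k*2*np.pi/5; y=(np.degrees(a+s[2])+90)%180-90
    if y>45: y-=180
    return S(s,[.085*np.cos(a),.085*np.sin(a),.048])[0],y
def look(x,y,h=.30,z=.05):
    dn(x-.085,y,h,0); p=env.grab_frame('wrist'); b=blobs(p,z); 
    b=sorted(b,key=lambda q:np.hypot(q[0]-x,q[1]-y)); return b,p
def pick(x,y,k):
    C,Y=cup(k); env.gripper_to(.8); dn(x,y,.12,Y); c=ln(x,y,.033,Y,rate=.1,force_limit=10); env.gripper_to(0,30)
    st=env.read_state(); print('pick',c,st['opening']*87,st['finger_force']); return st['opening']*87>40
def place(k):
    C,Y=cup(k); st=env.read_state()['position']; ln(st[0],st[1],.18,rate=.25); dn(C[0],C[1],.16,Y)
    print('held',env.read_state()['opening']*87)
    c=ln(C[0],C[1],.1,Y,rate=.1,force_limit=6); c2=ln(C[0],C[1],.0795,Y,rate=.03,force_limit=6); st=env.read_state(); print('place',c,c2,st['position'][2]+DZ,st['position'][:2]-C[:2],st['force'],st['clock'])
    env.gripper_to(.65); ln(C[0],C[1],.16)
E
python3 - <<'E'
from h import *
b,p=look(.5208,.2461); print(np.round(b,4).tolist()); x,y=b[0][:2]
if pick(x,y,1): place(1)
C,_=cup(1); b,p=look(C[0],C[1],z=.1); print('cup',C,b[:1])
E
```

```text
[[0.5206, 0.2458, 0.05], [0.514, 0.3367, 0.05], [0.6187, 0.3376, 0.05]]
pick False 45.210642447681465 30.00010907649994
held 45.06144625550385
place False True 0.08119765219757763 [-0.00033217 -0.00016779] [-0.24897955 -0.40013084  3.74596478] 67.6667
cup [0.57256511 0.04630762 0.048     ] [array([0.57229291, 0.04625285, 0.1       ])]
```

The first vial is seated (0.0812 at contact, centred within 0.3 mm). Now the other two.

```bash
python3 - <<'E'
from h import *
for (x,y),k in (((.6245,.3377),0),((.5147,.337),2)):
    b,p=look(x,y); print(np.round(b,4).tolist()); x,y=b[0][:2]
    if not pick(x,y,k): break
    place(k)
s=np.load('samp.npy'); b,p=look(s[0],s[1],h=.36,z=.1); dump(p,'wfin'); print('caps',np.round(b,4).tolist(),[cup(k)[0].round(4).tolist() for k in (0,1,2)])
print('knob',find(p,'probe_knob',1),env.read_state()['clock'])
pt=env.grab_frame('top'); dump(pt,'top2'); print('top vials',find(pt,'vial0',6),np.round(blobs(pt,.1,30),3).tolist())
E
```

```text
[[0.6254, 0.3383, 0.05], [0.515, 0.337, 0.05], [0.5671, 0.009, 0.05]]
pick False 45.409797183029504 30.00022530555725
held 44.713436762410346
place False True 0.08120179419501204 [-4.32880272e-04 -7.20779260e-05] [-1.39601956  0.90245578  3.68109712] 77.9583
[[0.5143, 0.3373, 0.05], [0.5795, 0.0218, 0.05]]
pick False 45.1874585419904 30.000293254852295
held 45.201620787626645
place False True 0.08118053810133066 [-3.50764895e-04 -6.89037033e-05] [-0.33065709  0.27201999  3.75486855] 87.225
caps [[0.6472, -0.0193, 0.1], [0.5718, 0.0452, 0.1], [0.4874, -0.0064, 0.1], [0.4188, -0.3871, 0.1]] [[0.6484, -0.0188, 0.048], [0.5726, 0.0463, 0.048], [0.4872, -0.0057, 0.048]]
knob [([0.5938, -0.2339, 0.1741], 0.93)] 89.375
top vials [([0.4848, -0.0077, 0.1025], 0.65)] [[0.486, -0.005, 0.1], [0.393, -0.631, 0.1]]
```

View pics/wfin.png

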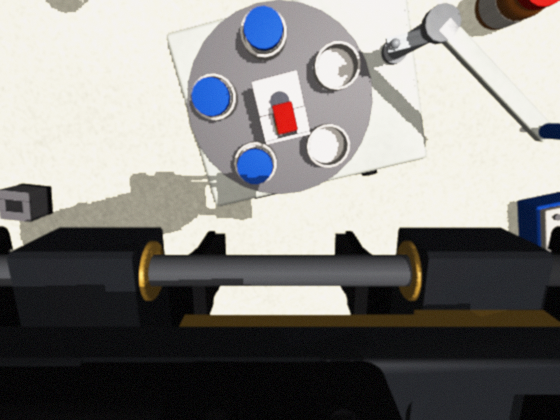

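All three vials are in their cups at (263,28), (212,97) and (254,163), and the red key head is at (284,117). Next I'll locate the probe knob.

```bash
python3 - <<'E'
from h import *; import pickle
s=np.load('samp.npy'); s2=s.copy(); 
h=S(s,[.03,-.165,.165])[0]; c=.219; 
h2=np.r_[s[:2]+R.from_euler('z',.219).apply([.03,-.165,0])[:2],.165]; print(h,h2)
p=pickle.load(open('ws.pkl','rb')); print('ws hinge px',proj(p,[h+[0,0,.012],h2+[0,0,.012]]))
for b in blobs(p,.196,60): print(b, np.hypot(*(b-h)[:2]), np.hypot(*(b-h2)[:2]), np.degrees(np.arctan2(*(b-h2)[[1,0]])))
dn(.42,-.24,.36,0); p=env.grab_frame('wrist'); dump(p,'wn')
for b in blobs(p,.196,60): print(b, np.hypot(*(b-h2)[:2]), np.degrees(np.arctan2(*(b-h2)[[1,0]])))
print('wn hinge px',proj(p,[h2+[0,0,.012]])); cv2.imwrite('pics/wn.png',p['image'][:240])
E
```

```text
[ 0.62830899 -0.19399124  0.165     ] [ 0.63082332 -0.19295552  0.165     ]
ws hinge px [[379.19168843  63.77227956]
 [378.45363202  61.42316789]]
[0.60877806 0.22043229 0.196     ] 0.4148835059947211 0.41397521562131806 93.05259321687909
[0.53311563 0.15646762 0.196     ] 0.36315725598241017 0.3628268556696848 105.62235666897294
[0.52854244 0.22322869 0.196     ] 0.4289823249944662 0.4285681687554345 103.80730016567173
[ 0.53348284 -0.31265962  0.196     ] 0.1519018787729608 0.15428621923974808 -129.11717518582495
[ 0.46647939 -0.41417026  0.196     ] 0.2732537617374867 0.27558099576486905 -126.60924098194695
[ 0.46220391 -0.34962889  0.196     ] 0.2276268295605245 0.2301717767601293 -137.10318226986382
[ 0.5527169  -0.02070127  0.196     ] 0.18913524309343133 114.39128809494842
[ 0.53539825 -0.30833716  0.196     ] 0.14972930454322306 -129.59206176181954
[ 0.48702228 -0.06067279  0.196     ] 0.19539052703976428 137.38901272701045
[ 0.43310784 -0.48179178  0.196     ] 0.3500254168493494 -124.39259313003613
[ 0.43070081 -0.38216599  0.196     ] 0.275408087872107 -136.6054382132714
wn hinge px [[227.85058483 -45.34018042]]
```

View pics/wn.png

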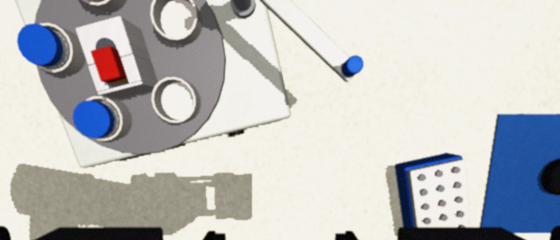

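The knob at (353,66) is at about (0.5345, -0.3105), 151 mm from the hinge as specified. I'll grip it lightly and sweep it along its arc, stopping on the end-stop force.

```bash
python3 - <<'E'
from h import *
H=np.array([.630,-.1935]); r=.152; z=.182
K=np.array([.5345,-.3105]); env.gripper_to(.5); dn(*K,.26,20); c=ln(*K,z,20,rate=.08,force_limit=5); print('down',c)
env.gripper_to(0,8); st=env.read_state(); print('grip',st['opening']*87,st['finger_force'],st['position'])
P=st['position'][:2]; phi=np.degrees(np.arctan2(*(K-H)[::-1]))%360; print(phi)
f0=phi
while phi>88:
    phi-=8 if phi>135 else 3
    q=H+r*np.array([np.cos(np.radians(phi)),np.sin(np.radians(phi))])
    c=ln(*q,z,20-(f0-phi)*.75,rate=.08 if phi>135 else .04,force_limit=7); st=env.read_state()
    print(round(phi),c,st['force'].round(1),round(st['opening']*87,1))
    if c: break
print(st['position'],np.degrees(np.arctan2(*(st['position'][:2]-H)[::-1])),st['clock'])
E
```

```text
down False
grip 15.53137838157606 8.000046332599595 [ 0.53461518 -0.31036079  0.15953147]
230.7773247396496
223 False [ 3.7  3.5 -1.5] 15.7
215 False [ 4.8  3.  -1.2] 15.5
207 False [ 4.8  2.4 -2. ] 15.5
199 False [ 3.1  0.6 -1.7] 15.7
191 False [ 2.5  0.2 -1.3] 15.6
183 False [-0.3 -0.3  0.7] 15.3
175 False [-3.3  0.5  2.2] 15.4
167 False [-5.6  1.1  4.6] 16.0
159 False [-5.9  2.1  4. ] 15.2
151 False [-7.6  3.6  6.6] 15.7
143 False [-7.6  5.3  5.8] 15.5
135 False [-7.1  7.6  4.5] 15.5
132 False [-7.5  8.   5. ] 15.7
129 False [-7.2  8.6  5.2] 15.7
126 False [-6.9  9.   3.5] 15.6
123 False [-7.   9.5  3.7] 15.5
120 False [-5.9 10.   2.9] 15.5
117 False [-6.  10.1  4. ] 15.9
114 False [-5.3 11.   2.6] 15.6
111 False [-3.3 10.   2.4] 16.1
108 False [-2.9  9.4  2.3] 15.9
105 False [-2.1  9.8  0.4] 15.9
102 False [-5.2 10.   2.5] 15.5
99 True [-2.6 -0.6  3.9] 15.7
[ 0.59802924 -0.04238256  0.15829071] 101.94548647141067 102.7083
```

It stopped at world azimuth 102°, which is sampler +y and so the expected end stop. Releasing and checking.

```bash
python3 - <<'E'
from h import *
st=env.read_state(); x,y,_=st['position']; env.gripper_to(.5); env.dwell(.3); ln(x,y,.27,rate=.1); dn(.47,-.06,.36,0); env.dwell(.5)
p=env.grab_frame('wrist'); dump(p,'wend')
H=np.array([.630,-.1935])
for b in blobs(p,.196,60):
    d=b[:2]-H; print(b.round(4),np.hypot(*d).round(4),np.degrees(np.arctan2(*d[::-1])).round(2))
print([b.round(4).tolist() for b in blobs(p,.1,60)],env.read_state()['clock'],env.read_state()['force'])
cv2.imwrite('pics/end.png',p['image'][:240])
E
```

```text
[ 0.6183 -0.0311  0.196 ] 0.1628 94.12
[0.5637 0.0212 0.196 ] 0.2248 107.16
[ 0.4983 -0.0187  0.196 ] 0.2189 126.99
[ 0.4431 -0.32    0.196 ] 0.2256 -145.91
[[0.6423, -0.0226, 0.1], [0.5717, 0.0452, 0.1], [0.4871, -0.0065, 0.1], [0.4158, -0.396, 0.1]] 106.6083 [0.63962381 0.66841942 0.8144919 ]
```

View pics/end.png

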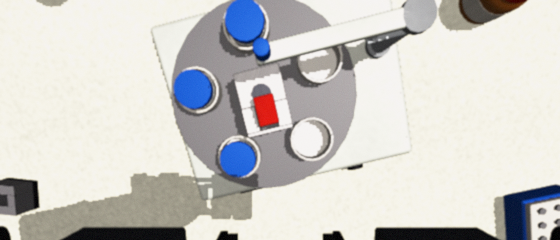

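```bash
python3 - <<'E'
from h import *; import pickle
p=pickle.load(open('wend.pkl','rb')); H=np.array([.630,-.1935])
for q in ((262,47),(262,49)):
    b=ray(p,*q,.196)[:2]; d=b-H; print(b,np.hypot(*d),np.degrees(np.arctan2(*d[::-1])))
for a in (100.3,102.5,104,106,110,114): 
    print(a,proj(p,[[H[0]+.152*np.cos(np.radians(a)),H[1]+.152*np.sin(np.radians(a)),.196]]))
# confirm: push knob on its counter-clockwise side, clockwise, with shut fingers
env.gripper_to(0)
f=lambda a,off:H+.152*np.array([np.cos(a),np.sin(a)])+off*np.array([-np.sin(a),np.cos(a)])
a=np.radians(102.5); Y=102.5-180
dn(*f(a,.045),.27,Y); print(ln(*f(a,.045),.184,Y,rate=.1,force_limit=5))
c=ln(*f(a,.005),.184,rate=.03,force_limit=4); st=env.read_state(); d=st['position'][:2]-f(a,0); print(c,'off',d@np.array([-np.sin(a),np.cos(a)]),st['force'])
ln(*f(a,.045),.184); ln(*f(a,.045),.27); dn(.45,-.06,.36,0); env.dwell(.3); p=env.grab_frame('wrist'); dump(p,'wend2'); print(env.read_state()['clock'])
a0=proj(p,[*f(a,0),.196])[0]; print(a0, proj(p,[*f(np.radians(110),0),.196]))
hsv=cv2.cvtColor(p['image'],cv2.COLOR_BGR2HSV); m=cv2.inRange(hsv,(105,150,80),(130,255,255))
k,l,s,c=cv2.connectedComponentsWithStats(m); print(s[1:][s[1:,4]>40],c[1:][s[1:,4]>40])
E
```

```text
[ 0.59991761 -0.04430115] 0.15220133869171948 101.3994910251542
[ 0.59823665 -0.04427914] 0.15256400459176073 102.0167076523784
100.3 [[261.57100702  43.5312547 ]]
102.5 [[262.91901344  50.34814967]]
104 [[263.96772504  54.92768567]]
106 [[265.52626049  60.94291609]]
110 [[269.17775783  72.64234435]]
114 [[273.51431732  83.86781899]]
False
True off 0.015976255082545635 [-1.16072773  0.00579377  0.99165012]
113.3833
[262.58382944  26.10144643] [[268.96039019  49.16233025]]
[[ 225    0   44   32  964]
 [ 173   52   38   40 1208]
 [ 220  126   36   35 1001]
 [ 523  179   37   75  380]] [[248.10165975  12.66701245]
 [191.4089404   71.3410596 ]
 [236.9040959  142.84515485]
 [533.         205.61052632]]
```

The knob is at azimuth about 102°, and a 4 N push, well over the spring crest, did not move it further, so the probe arm is home. The robot is clear of everything; handing in.

```bash
python3 -c "
from h import *
print(env.close_job(), env.read_state()['clock'])"
```

```text
the job is handed in; nothing more can be done
the job is handed in; nothing more can be done
```

The job is handed in, with no verdict shown. The key is driven home, all three vials on the bench are seated in their own cups, and the probe arm is at its end stop. The jar, beaker and tip box were not touched. I viewed 15 pictures against the limit of 14.

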